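Reassemble the washing machine's lint filter

TASK

The washing machine's three-stage lint filter has been rinsed and lies in parts on the worktop: put it back together on its grey base. Water comes in at the top and must meet the coarsest screen first, so seat the white fine-mesh cassette in the base, the blue medium-mesh one on it, the charcoal one with the wide bars on that, and last the grey cap, each fully home and level on the one below, and let go. Leave the brush, the round pot and the clothes peg where they are.

Things in the scene. Friction and masses are not known exactly. Their poses are not given: they have to be found in the camera images.
- filter_base: Mid-grey filter base, fixed to the worktop: rubber foot 100 mm across, cup 69 mm across, its open bore 53 mm wide, rim 48 mm up; a hose barb 24 mm up reaches 72 mm out along the body's +x, roughly to the wall. Origin: centre of underside, z up. A seated cassette hangs its plug in the bore, its ledge on the rim: its origin is 26 mm above this one.
- fine_cassette: White, finely woven screen: cassette, 85 g, 50 mm high. Origin: centre of underside, z up; any yaw. Tapered plug, 36 mm wide at the foot, 46 mm at 13-22 mm up; ledge 22 mm up; collar 61 mm across, 22-50 mm up: grasp it from above. Its open bore (53 mm wide, down to 27 mm) takes the next part's plug, whose ledge rests on the rim: that part's origin is then 28 mm above this one.
- medium_cassette: Blue, square grid screen: cassette, 85 g, 50 mm high. Origin: centre of underside, z up; any yaw. Tapered plug, 36 mm wide at the foot, 46 mm at 13-22 mm up; ledge 22 mm up; collar 61 mm across, 22-50 mm up: grasp it from above. Its open bore (53 mm wide, down to 27 mm) takes the next part's plug, whose ledge rests on the rim: that part's origin is then 28 mm above this one.
- coarse_cassette: Charcoal, few wide bars: cassette, 85 g, 50 mm high. Origin: centre of underside, z up; any yaw. Tapered plug, 36 mm wide at the foot, 46 mm at 13-22 mm up; ledge 22 mm up; collar 61 mm across, 22-50 mm up: grasp it from above. Its open bore (53 mm wide, down to 27 mm) takes the next part's plug, whose ledge rests on the rim: that part's origin is then 28 mm above this one.
- filter_cap: Light grey cap with black knob, 90 g. Origin: centre of underside, z up; any yaw. Same tapered plug and ledge (22 mm up) as the cassettes, then a closed disc 61 mm across up to 36 mm, then the knob on the axis, 24 mm in diameter, 36-63 mm up: grasp it from above. A thin black barb sticks out 30 mm up, to 50 mm from the axis along +x.
- brush: Bystander: small grey scrubbing brush with a bow handle and blue bristles, 30 x 85 x 55 mm, loose. Origin: centre of its underside, long side along y.
- tin: Bystander: low round white patterned pot with a lid, 90 mm across, 32 mm high, loose. Origin: centre of its underside.
- peg: Bystander: turquoise clothes peg, 15 x 72 x 12 mm, lying loose. Origin: centre of its underside, long side along y.

How it is judged:
By the outcome, as a careful person would: the job done as asked, in the order asked, and still so for the second after the job is handed in, with the robot touching nothing.
It also fails if it takes over 99 s, if anything falls off the work surface, if the arm or the gripper's body presses on something with over 40 N, if the wrist force passes 120 N, or if a joint passes its speed limit or range.

ROBOT

A 6-joint arm with a two-finger parallel gripper is mounted at the origin on a cart in front of the work surface, level with it; the furniture and walls round the work are solid. World frame = base frame: x ahead of the robot, y to its left, z up, the work surface at z = 0. Lengths are in m, angles in rad, forces in N, time in s.
With the tool pointing down it reaches from about 0.3 to 0.775 m from the base axis. Payload 14.6 kg.
Tool frame: the origin (TCP) lies at the very end of the fingers, on their centre line; the grasp point (between the pads) lies 19 mm behind it; z points along the fingers, y is the line along which they close (so a half turn about z gives the same grasp; the last joint's range is limited). The gripper opens to 94 mm and grips with 3 to 60 N. Pads are 16 mm wide; open, the fingers measure 119 mm over their backs; the gripper's body (75 mm by 177 mm) begins 78 mm behind the grasp point.
Start: joints at [-1.207, 0.3, 1.521, -0, 1.321, -0.067], TCP at [0.23, -0.5, 0.205] pointing down, gripper open.
Joint ranges: [-3.03, 3.03], [-0.79, 2.21], [0.23, 2.52], [-1.04, 4.18], [0, 3.07], [-2.55, 2.55]. Speed limits (rad/s): [2.22, 2.22, 2.57, 3.14, 3.14, 3.14].

INTERFACE

Orientations are given as [roll, pitch, yaw] about the fixed x, y, z axes, in that order (R = Rz(yaw) Ry(pitch) Rx(roll)).
In Python, from station import ctrl, camera, camera_info, finder gives the robot as it stands.
- The arm moves only by the tool carry_out, never from a script. Its argument "motion" is a list of rows, each a list of 2 entries, a list of its own where there are three numbers: the shift along the tool's x, y, z as a fraction of full scale, then the turn about the tool's z as a fraction of full scale. A call has 1 to 12 rows; each row is the pose to reach, as a shift and turn from the pose commanded when the call began, along the tool's axes at that moment, turning the shorter way round; what a row does not reach only later rows make up. Full scale, the value 1, is 200 mm for a shift and 360 degrees for a turn. A row lasts 1/10 s, in which the tool goes at most 50 mm and 8.59 degrees, less where a joint would pass 70% of its speed; a pose out of reach is approached as far as the arm can. A call with a number of a shift or a turn outside -1 to 1 is refused whole. A call with a gripper value outside its range is refused whole. "hand" is the closure, from -1 (fully open) to 1 (shut), set as the call begins (left out, the last holds). The fingers move at their own pace and stop on an object; "force" is the grip in N (left out, the last holds). Time passes only in rows, so rows that repeat a pose let the fingers close. It gives the time, the measured TCP pose, the force, the opening and the grip force at its end, in the units of the state.
- ctrl.get_obs(): the state, without advancing time (a new reading comes with each control period).
- camera(name): name is "side" or "top" or "wrist"; returns (picture, depth): 384x512x3 uint8, blue, green, red; 384x512 float32, m along the optical axis (not along the pixel's ray), 0 where there is no reading.
- camera_info(name): a dict with "camera_matrix" (3x3 intrinsics, pixels), "dist_coeffs" ([k1, k2, p1, p2, k3] as OpenCV has them; the pictures are not rectified), "origin" and "attitude" of the camera in the world. Camera axes: x right, y down, z forward; pixel columns grow to the right and rows downward; lengths in m; the calibration is good to about 2 mm. A picture is of the moment at which its call begins: read the wrist's pose just before it. camera_info takes no time and is no camera call; for the wrist camera it gives the pose at the moment of the call.
- ctrl.hand_in(): hands the job in; it is judged then, once.
Trained networks look in the newest picture that a camera, given by its name, has taken for a name from the list of things; names that differ only in an ending like _2 or _b are one class to them, and where a whole thing is asked for, a point or a joint stands for the part that bears it (a point fixed in the world has none). Each returns a list of dicts, best first, with "conf" (0 to 1); they miss things now and then, are a little off and sometimes report something else, mostly with a low value. They report only what shows in the picture. A call takes as long as a camera call.
- finder.boxes_of(camera, query): "location" ([column, row] in pixels, amid what is visible of it).
- finder.cut_out(camera, query): "mask" (384x512 bool, what is visible of it) and "location" ([column, row] in pixels, amid what is visible of it).
- finder.pinpoint(camera, query): "location" ([column, row] in pixels: a listed point, or the origin of a listed thing).
The state is a dict: "time_s": time; "qpos": joint angles; "joint_vel": joint speeds; "tau": joint torques, N m; "ee_pos": TCP position; "eef_rot": TCP orientation; "force": force on the tool from outside, world axes, zero at the start; "moment": the same for the moment, N m; "grip_width": finger opening in m; "grip_force": force on a finger pad.
Only numpy, scipy, OpenCV 4.12 (cv2) and the standard library are available. Lean on these libraries where they do the work, as an engineer would, in place of code of your own. Each camera call takes 0.05 s, during which the arm holds its last target. There are 200 camera calls.

## Working session

There is one attempt and no reset: what is moved stays moved. The work goes in short steps, Python scripts to look and compute and a tool call to move; the robot and the scene stay as the last step left them, time stands still between calls to the robot, and variables do not carry over. Pictures are saved under pics/ and viewed, at most 14 in all, crops included, and the job is handed in when it is done.

Besides the shell and the picture viewer there is one more tool, called after "Request:" by a JSON object that holds its "name" and its "arguments", one argument or row to a line. carry_out: Moves the arm, as the interface text tells. Its arguments: {"type":"object","properties":{"motion":{"type":"array","items":{"type":"array"}},"hand":{"type":"number"},"force":{"type":"number"}},"required":["motion"]}

```bash
mkdir -p pics; ls
cat > h.py <<'E'
import numpy as np, cv2
from station import ctrl, camera, camera_info, finder
from scipy.spatial.transform import Rotation as Ro
def Rc(i):
    a=np.array(i["attitude"],float)
    return a if a.shape==(3,3) else (Ro.from_euler('xyz',a).as_matrix() if a.size==3 else Ro.from_quat(a).as_matrix())
def cloud(n,d,i):
    v,u=np.mgrid[0:384,0:512]
    K=np.array(i["camera_matrix"],float);D=np.array(i["dist_coeffs"],float)
    p=cv2.undistortPoints(np.stack([u.ravel(),v.ravel()],1).astype(np.float64)[:,None],K,D)[:,0]
    z=d.ravel()
    P=np.c_[p*z[:,None],z]@Rc(i).T+np.array(i["origin"])
    P[z==0]=np.nan
    return P.reshape(384,512,3)
E
python3 - <<'E'
from h import *
print(ctrl.get_obs())
for n in ["top","side"]:
    i=camera_info(n); im,d=camera(n); print(n,i)
    cv2.imwrite(f"pics/{n}0.png",im)
    P=cloud(n,d,i)
    for q in ["filter_base","fine_cassette","medium_cassette","coarse_cassette","filter_cap","brush","tin","peg"]:
        for r in finder.cut_out(n,q)[:2]:
            X=P[r["mask"]]; X=X[~np.isnan(X[:,0])]
            print(q,round(r["conf"],2),np.round(r["location"]),np.round(np.median(X,0),3) if len(X) else None,np.round(np.percentile(X,[2,98],axis=0),3).tolist() if len(X) else None)
E
```

```text
pics
{'time_s': 0.0, 'qpos': array([-1.20660517e+00,  3.00464113e-01,  1.52155509e+00,  3.76575573e-05,
        1.32071009e+00, -6.66008268e-02]), 'joint_vel': array([-0.00015536,  0.00027633,  0.00231978, -0.00033773, -0.00143414,
        0.00056055]), 'tau': array([-6.27059180e-04, -5.31805551e+01, -3.52735162e+01,  7.08354707e-02,
        2.44275777e-02, -1.38765149e-04]), 'ee_pos': array([ 0.22958997, -0.49950865,  0.20490116]), 'eef_rot': array([-3.14046096e+00, -1.12040038e-04,  4.30782577e-01]), 'force': array([ 0.26960004,  0.30868426, -0.21380637]), 'moment': array([-0.01884388, -0.0422506 ,  0.00385063]), 'grip_force': 0.0, 'grip_width': 0.09380284153843858}
top {'camera_matrix': array([[419.77388894,   0.        , 254.85798306],
       [  0.        , 419.77388894, 190.91184899],
       [  0.        ,   0.        ,   1.        ]]), 'dist_coeffs': array([0.00440982, 0.        , 0.        , 0.        , 0.        ]), 'origin': array([0.37147731, 0.02866865, 0.98037044]), 'attitude': array([-2.95831508,  0.00898788, -1.57989698])}
filter_base 0.95 [278. 163.] [ 0.621 -0.018  0.
[... 1472 characters left out ...]
28, 0.0], [0.484, 0.089, 0.05]]
coarse_cassette 0.66 [224. 215.] [ 0.45  -0.114  0.034] [[0.422, -0.131, -0.001], [0.489, 0.014, 0.05]]
filter_cap 0.81 [309. 228.] [ 0.623 -0.191  0.034] [[0.589, -0.209, 0.002], [0.654, -0.16, 0.063]]
filter_cap 0.6 [209. 170.] [0.456 0.204 0.036] [[0.432, 0.194, 0.004], [0.479, 0.254, 0.049]]
brush 0.63 [249. 253.] [ 0.47  -0.263  0.032] [[0.432, -0.287, 0.005], [0.513, -0.206, 0.034]]
brush 0.43 [266. 182.] [0.608 0.099 0.021] [[0.596, 0.078, -0.001], [0.638, 0.219, 0.054]]
tin 0.69 [249. 252.] [ 0.47  -0.263  0.032] [[0.432, -0.287, 0.003], [0.514, -0.205, 0.034]]
peg 0.32 [309. 224.] [ 0.623 -0.191  0.034] [[0.589, -0.209, 0.004], [0.656, -0.159, 0.063]]
```

Run:
```python
from h import *
n="top"
i=camera_info(n); im,d=camera(n); P=cloud(n,d,i)
cv2.imwrite("pics/t1.png",cv2.resize(im[100:330,90:420],None,fx=2.4,fy=2.4,interpolation=cv2.INTER_CUBIC))
def circ(pts):
    from scipy.optimize import least_squares
    f=lambda p,Q:np.hypot(Q[:,0]-p[0],Q[:,1]-p[1])-p[2]
    s=least_squares(lambda p:f(p,pts),[*pts.mean(0),.03],loss='soft_l1',f_scale=.002); return s.x
# rims: centre of the ring at rim height via min enclosing circle
for nm,c,zl,zh in [("base",(.62,-.018),.044,.056),("fine",(.457,.227),.046,.058),("med",(.458,.059),.046,.058),("coarse",(.453,-.1),.046,.058),("capdisc",(.624,-.175),.03,.045),("knob",(.624,-.175),.058,.072)]:
    m=(np.hypot(P[...,0]-c[0],P[...,1]-c[1])<.045)&(P[...,2]>zl)&(P[...,2]<zh)
    X=P[m]; mc,r=cv2.minEnclosingCircle(X[:,:2].astype(np.float32))
    print(nm,len(X),np.round(mc,4),round(r,4),"fit",np.round(circ(X[:,:2]),4),"z",np.round(np.percentile(X[:,2],[10,50,90]),4))
tb=P[(np.abs(P[...,2])<.015)]; print("table z",np.median(tb[:,2]))
```

```text
base 306 [ 0.6236 -0.0196] 0.0345 fit [ 0.6229 -0.0196  0.0304] z [0.046  0.0487 0.051 ]
fine 156 [0.4563 0.2261] 0.0304 fit [0.4564 0.2256 0.0282] z [0.048  0.0504 0.0528]
med 149 [0.4579 0.0594] 0.0305 fit [0.4578 0.0596 0.0283] z [0.0483 0.0506 0.0529]
coarse 162 [ 0.453  -0.0987] 0.0307 fit [ 0.4525 -0.0986  0.0282] z [0.0482 0.0505 0.0525]
capdisc 430 [ 0.6225 -0.1826] 0.0395 fit [ 0.6301 -0.1786  0.0239] z [0.0323 0.0356 0.0379]
knob 91 [ 0.6297 -0.1768] 0.012 fit [ 0.6295 -0.1764  0.0085] z [0.0608 0.0637 0.0659]
table z 0.001035519453081224
```

View pics/t1.png

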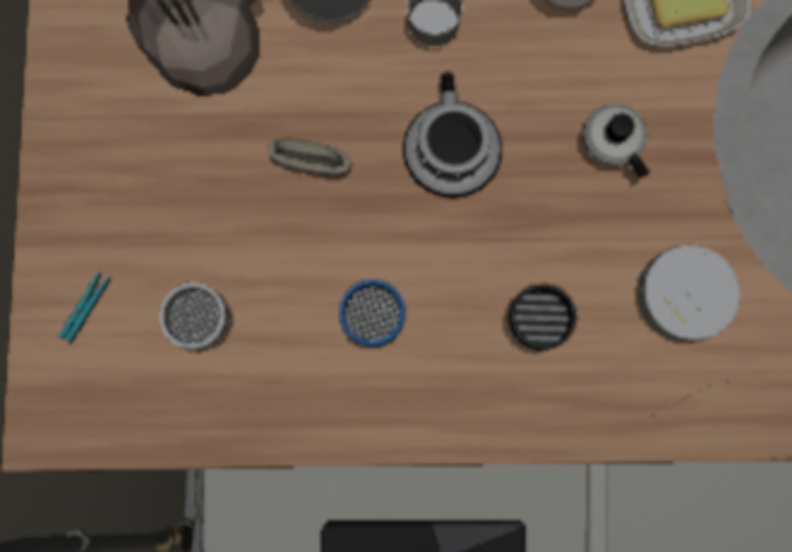

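View pics/side0.png

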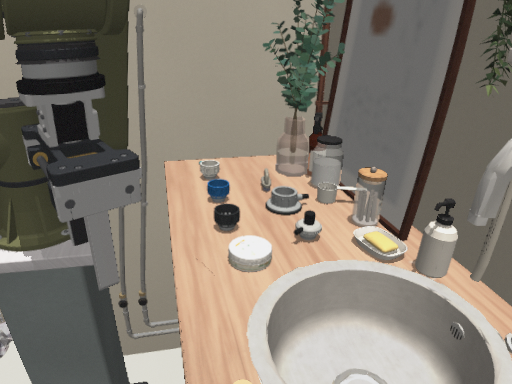

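The fine cassette is at crop (195,317), the blue at (372,313), the charcoal at (541,317), the base at (452,148) and the cap at (615,137). The side view agrees and shows all of them upright. Fingers will close along y (yaw 0), with the TCP 25 mm above each cassette's underside so the tips stay clear of the rim below.

Request:
{"name": "carry_out", "arguments": {
  "motion": [
    [[0.22,-0.17,0],0.02],
    [[0.44,-0.35,0],0.04],
    [[0.65,-0.52,0],0.06],
    [[0.87,-0.7,0],0.0686],
    [[0.87,-0.7,0],0.0686],
    [[0.87,-0.7,0],0.0686],
    [[0.87,-0.7,0],0.0686],
    [[0.87,-0.7,0],0.0686]
  ],
  "hand": -1,
  "force": 25
}}

```text
time_s: 1.75
ee_pos: [0.329, -0.3006, 0.2054]
eef_rot: [3.142, 0.0, -0.001]
force: [0.0, -0.7, -0.1]
grip_width: 0.094
grip_force: 0.0
```

Run:
```python
from h import *
P=cloud("top",(r:=camera("top"))[1],camera_info("top"))
X=P[(P[...,2]>.08)&(P[...,0]>.5)]
for x0 in np.arange(.5,.85,.05):
  print(round(x0,2),[(round(y0,2),round(float(s[:,2].max()),2)) for y0 in np.arange(-.4,.4,.1) if len(s:=X[(X[:,0]>=x0)&(X[:,0]<x0+.05)&(X[:,1]>=y0)&(X[:,1]<y0+.1)])>2])
```

```text
0.5 []
0.55 []
0.6 [(np.float64(0.2), 0.42)]
0.65 [(np.float64(-0.0), 0.48), (np.float64(0.1), 0.5), (np.float64(0.2), 0.48), (np.float64(0.3), 0.47)]
0.7 [(np.float64(-0.0), 0.48), (np.float64(0.1), 0.5), (np.float64(0.2), 0.46), (np.float64(0.3), 0.47)]
0.75 [(np.float64(-0.4), 0.16), (np.float64(-0.2), 0.15), (np.float64(-0.0), 0.4), (np.float64(0.1), 0.44), (np.float64(0.2), 0.44), (np.float64(0.3), 0.44)]
0.8 [(np.float64(-0.4), 0.17), (np.float64(-0.3), 0.15), (np.float64(-0.2), 0.15), (np.float64(-0.0), 0.16), (np.float64(0.1), 0.16)]
```

Request:
{"name": "carry_out", "arguments": {
  "motion": [
    [[0.15,-0.25,0],0],
    [[0.3,-0.5,0],0],
    [[0.45,-0.75,0],0],
    [[0.6,-1,0],0]
  ]
}}

```text
time_s: 2.2
ee_pos: [0.4328, -0.1275, 0.2055]
eef_rot: [3.141, -0.0, -0.002]
force: [0.1, -0.9, -0.3]
grip_width: 0.0942
grip_force: 0.0
```

Request:
{"name": "carry_out", "arguments": {
  "motion": [
    [[0,-0.25,0],0],
    [[0,-0.5,0],0],
    [[0,-0.75,0],0],
    [[0,-1,0],0]
  ]
}}

```text
time_s: 2.6
ee_pos: [0.4322, 0.0728, 0.2055]
eef_rot: [3.142, -0.0, -0.002]
force: [0.2, -0.0, -0.6]
grip_width: 0.094
grip_force: 0.0
```

Request:
{"name": "carry_out", "arguments": {
  "motion": [
    [[0.02,-0.2,0],0],
    [[0.035,-0.4,0],0],
    [[0.035,-0.63,0],0],
    [[0.035,-0.63,0],0],
    [[0.035,-0.63,0],0],
    [[0.035,-0.63,0],0],
    [[0.035,-0.63,0],0]
  ]
}}

```text
time_s: 3.3
ee_pos: [0.4397, 0.1964, 0.2055]
eef_rot: [3.142, -0.0, -0.002]
force: [0.1, -0.2, 0.2]
grip_width: 0.0941
grip_force: 0.0
```

Run:
```python
from h import *
i=camera_info("wrist"); im,d=camera("wrist"); P=cloud("wrist",d,i)
cv2.imwrite("pics/w1.png",im)
r=finder.cut_out("wrist","fine_cassette")
for q in r[:2]:
  X=P[q["mask"]];X=X[X[:,2]>.046]; print(q["conf"],q["location"],len(X), cv2.minEnclosingCircle(X[:,:2].astype(np.float32)) if len(X) else 0)
m=(P[...,2]>.046)&(P[...,2]<.056)&(np.hypot(P[...,0]-.456,P[...,1]-.226)<.04); X=P[m]
print(len(X),cv2.minEnclosingCircle(X[:,:2].astype(np.float32)) if len(X) else 0)
X=cloud("top",camera("top")[1],camera_info("top")); X=X[(X[...,2]>.2)&(X[...,0]>.6)&(X[...,1]<.12)]
for y in np.arange(0,.12,.02):
  s=X[(X[:,1]>=y)&(X[:,1]<y+.02)]; print(round(y,2),len(s),np.round(s.min(0),3) if len(s) else '')
print(ctrl.get_obs()["ee_pos"],i["origin"])
```

```text
0.94 [239.1, 167.7] 473 ((0.4558185636997223, 0.22640545666217804), 0.030546151101589203)
0.44 [159.6, 156.4] 0 0
485 ((0.4558185636997223, 0.22640545666217804), 0.030546151101589203)
0.0 231 [0.863 0.    0.2  ]
0.02 236 [0.864 0.021 0.201]
0.04 243 [0.775 0.04  0.2  ]
0.06 276 [0.765 0.06  0.2  ]
0.08 451 [0.696 0.08  0.2  ]
0.1 530 [0.692 0.1   0.201]
[0.43955243 0.19685611 0.20556695] [0.52033936 0.19795997 0.38505978]
```

View pics/w1.png

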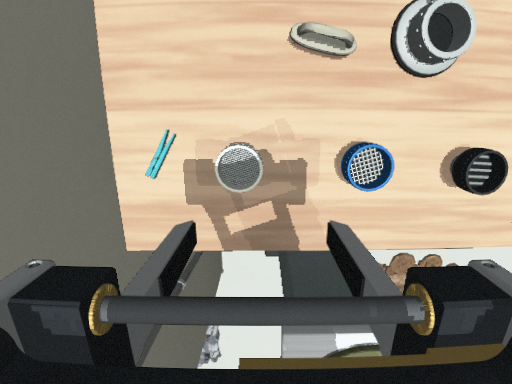

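The white ring is at wrist pixel (239,168), centre (0.456, 0.226), and this agrees with the top camera. The plant is clear of the work. Descending to grasp.

Request:
{"name": "carry_out", "arguments": {
  "motion": [
    [[0.082,-0.148,0.1],0],
    [[0.082,-0.148,0.3],0],
    [[0.082,-0.148,0.5],0],
    [[0.082,-0.148,0.65],0],
    [[0.082,-0.148,0.78],0],
    [[0.082,-0.148,0.86],0],
    [[0.082,-0.148,0.9],0],
    [[0.082,-0.148,0.9],0],
    [[0.082,-0.148,0.9],0],
    [[0.082,-0.148,0.9],0]
  ]
}}

```text
time_s: 4.45
ee_pos: [0.4563, 0.2274, 0.0265]
eef_rot: [-3.141, -0.002, -0.0]
force: [0.1, 0.1, -0.9]
grip_width: 0.094
grip_force: 0.0
```

Request:
{"name": "carry_out", "arguments": {
  "motion": [
    [[0,0,0],0],
    [[0,0,0],0],
    [[0,0,0],0],
    [[0,0,0],0],
    [[0,0,0],0],
    [[0,0,0],0],
    [[0,0,0],0],
    [[0,0,0],0]
  ],
  "hand": 1,
  "force": 25
}}

```text
time_s: 5.25
ee_pos: [0.4558, 0.2272, 0.0255]
eef_rot: [3.142, -0.0, -0.0]
force: [-0.6, -0.9, 2.0]
grip_width: 0.0611
grip_force: 25.0
```

Request:
{"name": "carry_out", "arguments": {
  "motion": [
    [[0,0,-0.15],0],
    [[0,0,-0.35],0],
    [[0,0.1,-0.55],0],
    [[0,0.3,-0.6],0],
    [[0.1,0.5,-0.6],0],
    [[0.2,0.7,-0.6],0],
    [[0.3,0.9,-0.6],0],
    [[0.4,1,-0.6],0],
    [[0.5,1,-0.6],0],
    [[0.5,1,-0.6],0],
    [[0.5,1,-0.6],0],
    [[0.5,1,-0.6],0]
  ]
}}

```text
time_s: 6.45
ee_pos: [0.555, 0.0276, 0.1453]
eef_rot: [-3.142, 0.001, 0.0]
force: [-0.6, 0.4, -0.7]
grip_width: 0.0614
grip_force: 25.0
```

```bash
cat >> h.py <<'E'
def ring(c,zl,zh,rad=.042,name="wrist"):
    i=camera_info(name); im,d=camera(name); P=cloud(name,d,i)
    X=P[(P[...,2]>zl)&(P[...,2]<zh)&(np.hypot(P[...,0]-c[0],P[...,1]-c[1])<rad)]
    (x,y),r=cv2.minEnclosingCircle(X[:,:2].astype(np.float32)) if len(X) else ((0,0),0)
    print(name,c,len(X),"ring",round(x,4),round(y,4),round(r,4),"z",np.round(np.median(X[:,2]),4) if len(X) else None)
    return im
E
python3 - <<'E'
from h import *
print(ctrl.get_obs()["ee_pos"])
im=ring((.623,-.0195),.044,.055)
ring((.623,-.0195),.044,.055,name="top")
cv2.imwrite("pics/w2.png",im)
E
```

```text
[0.55496194 0.02762193 0.14527417]
wrist (0.623, -0.0195) 1572 ring 0.6229 -0.0192 0.0347 z 0.0481
top (0.623, -0.0195) 0 ring 0 0 0 z None
```

View pics/w2.png

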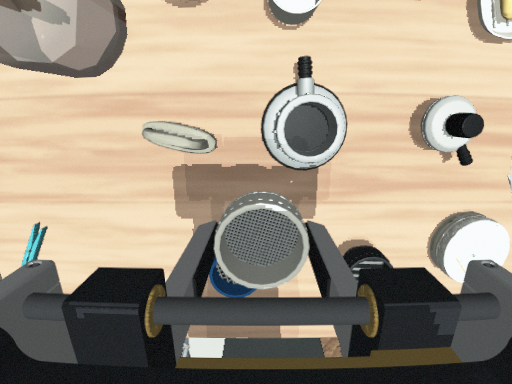

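The cassette is held at about (262,241) with the base bore at (310,128). I'll measure the held ring against the TCP.

Run:
```python
from h import *
i=camera_info("wrist"); im,d=camera("wrist"); P=cloud("wrist",d,i)
r=finder.cut_out("wrist","fine_cassette")[0]
X=P[r["mask"]]; X=X[~np.isnan(X[:,0])]
for t in (.162,.164,.166):
  Y=X[(X[:,2]>t)&(X[:,2]<.178)]; print(r["conf"],len(Y),cv2.minEnclosingCircle(Y[:,:2].astype(np.float32)),np.percentile(X[:,2],[50,90,98]))
```

```text
0.89 2456 ((0.5552812814712524, 0.028971143066883087), 0.03115304745733738) [0.14977866 0.17017464 0.1709229 ]
0.89 2182 ((0.5550897121429443, 0.029277941212058067), 0.03104304149746895) [0.14977866 0.17017464 0.1709229 ]
0.89 1951 ((0.5550106167793274, 0.02896840311586857), 0.03088977560400963) [0.14977866 0.17017464 0.1709229 ]
```

Request:
{"name": "carry_out", "arguments": {
  "motion": [
    [[0.12,0.09,0],0],
    [[0.24,0.18,0],0],
    [[0.34,0.24,0],0],
    [[0.34,0.24,0.05],0],
    [[0.34,0.24,0.15],0],
    [[0.34,0.24,0.25],0],
    [[0.34,0.24,0.33],0],
    [[0.34,0.24,0.39],0],
    [[0.34,0.24,0.43],0],
    [[0.34,0.24,0.455],0],
    [[0.34,0.24,0.465],0],
    [[0.34,0.24,0.465],0]
  ]
}}

```text
time_s: 7.85
ee_pos: [0.6238, -0.0208, 0.0527]
eef_rot: [3.142, -0.0, -0.0]
force: [-0.3, 0.9, -0.9]
grip_width: 0.0615
grip_force: 25.0
```

Request:
{"name": "carry_out", "arguments": {
  "motion": [
    [[0,0,0.005],0],
    [[0,0,0.005],0],
    [[0,0,0.005],0]
  ]
}}

```text
time_s: 8.15
ee_pos: [0.6238, -0.0209, 0.0517]
eef_rot: [3.142, -0.0, -0.0]
force: [-0.5, 0.7, -0.8]
grip_width: 0.0614
grip_force: 25.0
```

Request:
{"name": "carry_out", "arguments": {
  "motion": [
    [[0,0,0],0],
    [[0,0,0],0],
    [[0,0,0],0],
    [[0,0,0],0],
    [[0,0,0],0],
    [[0,0,-0.1],0],
    [[0,0,-0.3],0],
    [[0,0,-0.5],0],
    [[-0.2,-0.1,-0.6],0],
    [[-0.4,-0.2,-0.6],0],
    [[-0.6,-0.3,-0.6],0],
    [[-0.83,-0.4,-0.6],0]
  ],
  "hand": -1
}}

```text
time_s: 9.35
ee_pos: [0.4563, 0.0597, 0.1714]
eef_rot: [-3.141, -0.0, -0.001]
force: [1.4, 1.4, 0.8]
grip_width: 0.0943
grip_force: 0.0
```

Run:
```python
from h import *
im=ring((.623,-.0195),.07,.082)
ring((.623,-.0195),.07,.082,name="top")
ring((.458,.0596),.046,.056)
print(ctrl.get_obs()["ee_pos"],ctrl.get_obs()["grip_width"])
cv2.imwrite("pics/w3.png",im)
```

```text
wrist (0.623, -0.0195) 820 ring 0.6237 -0.0185 0.031 z 0.0757
top (0.623, -0.0195) 173 ring 0.6245 -0.0188 0.0308 z 0.0766
wrist (0.458, 0.0596) 575 ring 0.457 0.0596 0.0305 z 0.0501
[0.45640464 0.0599108  0.17202703] 0.09407629420826723
```

View pics/w3.png

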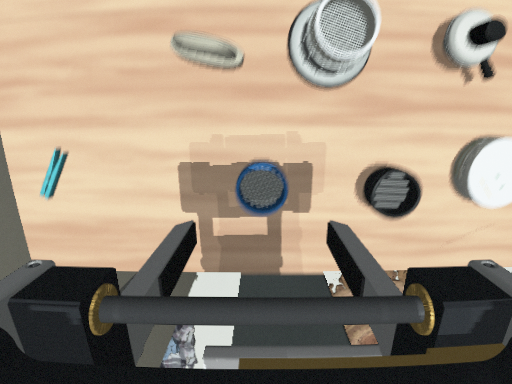

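The white cassette is seated, rim at z≈0.076 (pixel 347,25). The blue one is at (262,187). Picking it.

Request:
{"name": "carry_out", "arguments": {
  "motion": [
    [[0.005,0,0.15],0],
    [[0.005,0,0.35],0],
    [[0.005,0,0.52],0],
    [[0.005,0,0.64],0],
    [[0.005,0,0.71],0],
    [[0.005,0,0.732],0],
    [[0.005,0,0.732],0],
    [[0.005,0,0.732],0]
  ]
}}

```text
time_s: 10.3
ee_pos: [0.4597, 0.059, 0.0258]
eef_rot: [-3.142, -0.001, -0.0]
force: [0.8, -0.1, -0.0]
grip_width: 0.0941
grip_force: 0.0
```

Request:
{"name": "carry_out", "arguments": {
  "motion": [
    [[0,0,0],0],
    [[0,0,0],0],
    [[0,0,0],0],
    [[0,0,0],0],
    [[0,0,0],0],
    [[0,0,0],0],
    [[0,0,0],0]
  ],
  "hand": 1
}}

```text
time_s: 11.0
ee_pos: [0.4589, 0.0591, 0.0252]
eef_rot: [3.142, -0.0, -0.0]
force: [-0.0, -0.7, 4.0]
grip_width: 0.0592
grip_force: 25.9
```

Request:
{"name": "carry_out", "arguments": {
  "motion": [
    [[0,0,-0.15],0],
    [[0,0,-0.35],0],
    [[0,0,-0.55],0],
    [[0.1,0.05,-0.7],0],
    [[0.25,0.12,-0.7],0],
    [[0.4,0.2,-0.7],0],
    [[0.5,0.25,-0.7],0],
    [[0.5,0.25,-0.7],0],
    [[0.5,0.25,-0.7],0],
    [[0.5,0.25,-0.7],0]
  ]
}}

```text
time_s: 12.0
ee_pos: [0.5581, 0.0095, 0.1649]
eef_rot: [-3.141, 0.001, 0.0]
force: [0.3, -0.1, -0.9]
grip_width: 0.0593
grip_force: 25.8
```

Run:
```python
from h import *
o=ctrl.get_obs(); e=o["ee_pos"]; print(e,o["grip_width"])
ring((.6237,-.0188),.07,.082)
ring(e[:2],e[2]+.019,e[2]+.033)
```

```text
[0.55810994 0.00954652 0.1649172 ] 0.05927251296306985
wrist (0.6237, -0.0188) 819 ring 0.6236 -0.0183 0.0307 z 0.076
wrist [0.55810994 0.00954652] 2691 ring 0.5664 0.0102 0.0404 z 0.1898
```

Run:
```python
from h import *
e=ctrl.get_obs()["ee_pos"]
i=camera_info("wrist"); im,d=camera("wrist"); P=cloud("wrist",d,i)
for r in finder.cut_out("wrist","medium_cassette")[:1]:
  X=P[r["mask"]]; X=X[~np.isnan(X[:,0])]
  print(r["conf"],r["location"],np.percentile(X[:,2],[50,90,98]))
  for t in (.018,.021):
    Y=X[(X[:,2]>e[2]+t)&(X[:,2]<e[2]+.034)]; (c,rr)=cv2.minEnclosingCircle(Y[:,:2].astype(np.float32)); print(len(Y),np.array(c)-e[:2],rr)
    A=np.c_[Y[:,:2]-Y[:,:2].mean(0),np.ones(len(Y))]; print("plane slopes",np.linalg.lstsq(A,Y[:,2],rcond=None)[0])
cv2.imwrite("pics/w4.png",im)
```

```text
0.67 [260.9, 245.5] [0.17031745 0.19017758 0.19093398]
2336 [-0.00191826  0.00174285] 0.03100491128861904
plane slopes [ 0.01040856 -0.00047456  0.18882838]
1940 [-0.00206763  0.00195996] 0.03080328181385994
plane slopes [0.00789928 0.0003191  0.18967368]
```

View pics/w4.png

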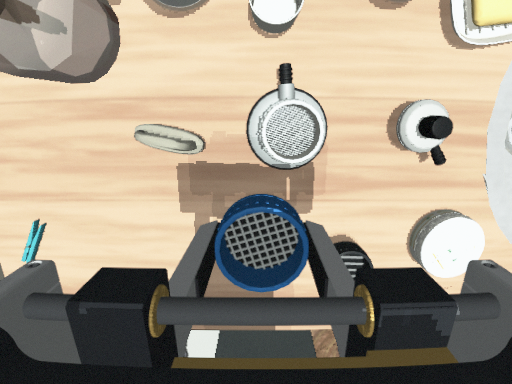

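The blue cassette is level in the grip at (261,245), and the seated white screen is at (287,131). Placing it.

Request:
{"name": "carry_out", "arguments": {
  "motion": [
    [[0.12,0.05,0],0],
    [[0.24,0.1,0],0],
    [[0.337,0.149,0],0],
    [[0.337,0.149,0.05],0],
    [[0.337,0.149,0.15],0],
    [[0.337,0.149,0.23],0],
    [[0.337,0.149,0.3],0],
    [[0.337,0.149,0.35],0],
    [[0.337,0.149,0.39],0],
    [[0.337,0.149,0.415],0],
    [[0.337,0.149,0.424],0],
    [[0.337,0.149,0.424],0]
  ]
}}

```text
time_s: 13.4
ee_pos: [0.6263, -0.0207, 0.0804]
eef_rot: [3.142, -0.0, -0.0]
force: [0.9, 0.9, -1.6]
grip_width: 0.0592
grip_force: 25.8
```

Request:
{"name": "carry_out", "arguments": {
  "motion": [
    [[0,0,0.003],0],
    [[0,0,0.003],0],
    [[0,0,0.003],0]
  ]
}}

```text
time_s: 13.7
ee_pos: [0.6264, -0.0207, 0.0799]
eef_rot: [3.142, -0.0, -0.0]
force: [0.4, 0.8, -0.3]
grip_width: 0.0597
grip_force: 25.8
```

Request:
{"name": "carry_out", "arguments": {
  "motion": [
    [[0,0,0],0],
    [[0,0,0],0],
    [[0,0,0],0],
    [[0,0,0],0],
    [[0,0,0],0],
    [[0,0,-0.1],0],
    [[0,0,-0.3],0],
    [[0,0,-0.5],0],
    [[-0.2,0.1,-0.5],0],
    [[-0.42,0.2,-0.5],0],
    [[-0.64,0.3,-0.5],0],
    [[-0.868,0.39,-0.5],0]
  ],
  "hand": -1
}}

```text
time_s: 14.9
ee_pos: [0.4508, -0.0992, 0.1795]
eef_rot: [3.141, -0.0, -0.0]
force: [0.9, -1.6, 0.9]
grip_width: 0.094
grip_force: 0.0
```

Run:
```python
from h import *
im=ring((.6236,-.0185),.098,.111)
ring((.6236,-.0185),.098,.111,name="top")
ring((.4528,-.0987),.046,.056)
print(ctrl.get_obs()["ee_pos"],ctrl.get_obs()["grip_width"])
```

```text
wrist (0.6236, -0.0185) 732 ring 0.6213 -0.0196 0.0307 z 0.1039
top (0.6236, -0.0185) 187 ring 0.6247 -0.0191 0.0307 z 0.1046
wrist (0.4528, -0.0987) 553 ring 0.4515 -0.0989 0.0304 z 0.05
[ 0.45124748 -0.09936935  0.1802571 ] 0.0938349194805366
```

Request:
{"name": "carry_out", "arguments": {
  "motion": [
    [[0,0,0.15],0],
    [[0,0,0.35],0],
    [[0,0,0.54],0],
    [[0,0,0.67],0],
    [[0,0,0.75],0],
    [[0,0,0.774],0],
    [[0,0,0.774],0],
    [[0,0,0.774],0]
  ]
}}

```text
time_s: 15.85
ee_pos: [0.4535, -0.0987, 0.0256]
eef_rot: [3.141, -0.001, 0.0]
force: [0.9, -1.3, -0.7]
grip_width: 0.0938
grip_force: 0.0
```

Request:
{"name": "carry_out", "arguments": {
  "motion": [
    [[0,0,0],0],
    [[0,0,0],0],
    [[0,0,0],0],
    [[0,0,0],0],
    [[0,0,0],0],
    [[0,0,0],0],
    [[0,0,0],0]
  ],
  "hand": 1
}}

```text
time_s: 16.55
ee_pos: [0.4527, -0.0988, 0.0251]
eef_rot: [3.141, -0.0, -0.0]
force: [-1.5, -1.8, 4.8]
grip_width: 0.0613
grip_force: 25.0
```

Request:
{"name": "carry_out", "arguments": {
  "motion": [
    [[0,0,-0.15],0],
    [[0,0,-0.35],0],
    [[0,0,-0.55],0],
    [[0,0,-0.75],0],
    [[0.15,-0.05,-0.85],0],
    [[0.3,-0.12,-0.85],0],
    [[0.5,-0.24,-0.85],0],
    [[0.5,-0.24,-0.85],0],
    [[0.5,-0.24,-0.85],0],
    [[0.5,-0.24,-0.85],0]
  ]
}}

```text
time_s: 17.55
ee_pos: [0.5519, -0.051, 0.1946]
eef_rot: [-3.142, 0.001, -0.0]
force: [0.3, -0.1, -0.8]
grip_width: 0.0613
grip_force: 25.0
```

```bash
cat >> h.py <<'E'
def held(q):
    o=ctrl.get_obs(); e=o["ee_pos"]; print(e,o["grip_width"])
    i=camera_info("wrist"); im,d=camera("wrist"); P=cloud("wrist",d,i)
    r=min(finder.cut_out("wrist",q),key=lambda r:np.hypot(r["location"][0]-261,r["location"][1]-243))
    X=P[r["mask"]]; X=X[~np.isnan(X[:,0])]
    print(r["conf"],r["location"],np.percentile(X[:,2],[50,90,98]))
    Y=X[(X[:,2]>e[2]+.02)&(X[:,2]<e[2]+.034)]; (c,rr)=cv2.minEnclosingCircle(Y[:,:2].astype(np.float32)); print(len(Y),c,np.array(c)-e[:2],rr)
    return im
E
python3 - <<'E'
from h import *
ring((.6236,-.019),.098,.111)
im=held("coarse_cassette"); cv2.imwrite("pics/w5.png",im)
E
```

```text
wrist (0.6236, -0.019) 864 ring 0.6242 -0.0193 0.0308 z 0.1041
[ 0.55195464 -0.05117225  0.19489822] 0.06083977973674138
0.61 [261.1, 241.2] [0.19995541 0.21996056 0.22072129]
1990 (0.5515259504318237, -0.049352385103702545) [-0.00042869  0.00181987] 0.030352482572197914
```

View pics/w5.png

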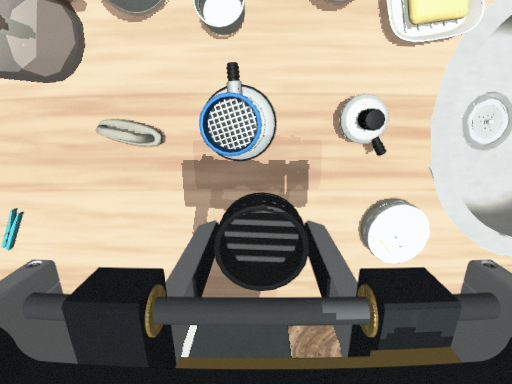

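The charcoal cassette is held at (261,241), and blue is seated at (231,123) with its rim at 0.104. Placing it.

Request:
{"name": "carry_out", "arguments": {
  "motion": [
    [[0.12,-0.05,0],0],
    [[0.24,-0.1,0],0],
    [[0.36,-0.15,0],0],
    [[0.36,-0.15,0.05],0],
    [[0.36,-0.15,0.15],0],
    [[0.36,-0.15,0.23],0],
    [[0.36,-0.15,0.3],0],
    [[0.36,-0.15,0.36],0],
    [[0.36,-0.15,0.4],0],
    [[0.36,-0.15,0.424],0],
    [[0.36,-0.15,0.433],0],
    [[0.36,-0.15,0.433],0]
  ]
}}

```text
time_s: 18.9
ee_pos: [0.6247, -0.0207, 0.1084]
eef_rot: [3.142, -0.0, -0.0]
force: [-0.3, -0.2, -0.9]
grip_width: 0.0611
grip_force: 25.0
```

Request:
{"name": "carry_out", "arguments": {
  "motion": [
    [[0,0,0.003],0],
    [[0,0,0.003],0],
    [[0,0,0.003],0]
  ]
}}

```text
time_s: 19.2
ee_pos: [0.6247, -0.0207, 0.1079]
eef_rot: [3.142, -0.0, -0.0]
force: [0.1, 0.6, -1.1]
grip_width: 0.061
grip_force: 25.0
```

Request:
{"name": "carry_out", "arguments": {
  "motion": [
    [[0,0,0],0],
    [[0,0,0],0],
    [[0,0,0],0],
    [[0,0,0],0],
    [[0,0,0],0],
    [[0,0,-0.1],0],
    [[0,0,-0.3],0],
    [[0,0,-0.45],0],
    [[-0.2,0.2,-0.45],0],
    [[-0.375,0.45,-0.45],0],
    [[-0.375,0.65,-0.45],0],
    [[-0.375,0.65,-0.45],0]
  ],
  "hand": -1
}}

```text
time_s: 20.4
ee_pos: [0.5483, -0.1548, 0.1981]
eef_rot: [3.141, -0.001, -0.004]
force: [0.6, 0.9, 0.1]
grip_width: 0.0942
grip_force: 0.0
```

Run:
```python
from h import *
print(ctrl.get_obs()["ee_pos"])
im=ring((.6236,-.019),.126,.14)
ring((.6236,-.019),.126,.14,name="top")
ring((.6296,-.1766),.058,.07,.03)
ring((.6296,-.1766),.033,.04,.033)
cv2.imwrite("pics/w6.png",im)
```

```text
[ 0.54826834 -0.15479632  0.19812477]
wrist (0.6236, -0.019) 1210 ring 0.6236 -0.0193 0.031 z 0.1318
top (0.6236, -0.019) 205 ring 0.624 -0.0189 0.0312 z 0.1321
wrist (0.6296, -0.1766) 355 ring 0.6295 -0.1772 0.0124 z 0.063
wrist (0.6296, -0.1766) 1212 ring 0.6273 -0.1783 0.0303 z 0.0352
```

View pics/w6.png

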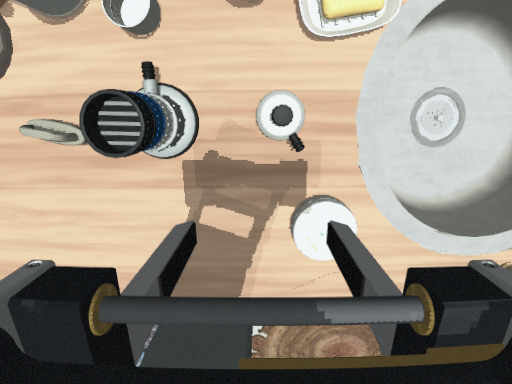

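The charcoal cassette is seated (118,123), rim at 0.132, and the cap's knob is at (282,116). Grasping the knob.

Request:
{"name": "carry_out", "arguments": {
  "motion": [
    [[0.2,0.05,0],0],
    [[0.403,0.11,0.05],0],
    [[0.403,0.11,0.15],0],
    [[0.403,0.11,0.35],0],
    [[0.403,0.11,0.52],0],
    [[0.403,0.11,0.66],0],
    [[0.403,0.11,0.75],0],
    [[0.403,0.11,0.785],0],
    [[0.403,0.11,0.785],0],
    [[0.403,0.11,0.785],0]
  ]
}}

```text
time_s: 21.6
ee_pos: [0.6309, -0.1723, 0.0418]
eef_rot: [3.141, -0.001, 0.001]
force: [0.5, 0.2, 0.3]
grip_width: 0.0941
grip_force: 0.0
```

Request:
{"name": "carry_out", "arguments": {
  "motion": [
    [[0,0,0],0],
    [[0,0,0],0],
    [[0,0,0],0],
    [[0,0,0],0],
    [[0,0,0],0],
    [[0,0,0],0],
    [[0,0,0],0],
    [[0,0,0],0],
    [[0,0,0],0],
    [[0,0,0],0]
  ],
  "hand": 1
}}

```text
time_s: 22.6
ee_pos: [0.6302, -0.1728, 0.0407]
eef_rot: [3.141, -0.0, -0.0]
force: [-1.0, -0.8, -0.7]
grip_width: 0.0232
grip_force: 25.0
```

Request:
{"name": "carry_out", "arguments": {
  "motion": [
    [[0,0,-0.12],0],
    [[0,0,-0.3],0],
    [[0,0,-0.5],0],
    [[0,0,-0.7],0],
    [[0,0,-0.88],0],
    [[-0.15,0,-0.95],0],
    [[-0.35,-0.15,-0.95],0],
    [[-0.35,-0.35,-0.95],0],
    [[-0.35,-0.5,-0.95],0],
    [[-0.35,-0.5,-0.95],0],
    [[-0.35,-0.5,-0.95],0]
  ]
}}

```text
time_s: 23.7
ee_pos: [0.5602, -0.0725, 0.2307]
eef_rot: [3.141, -0.0, 0.001]
force: [-0.2, 0.6, 0.1]
grip_width: 0.0237
grip_force: 25.0
```

Run:
```python
from h import *
e=ctrl.get_obs()["ee_pos"]; print(e)
im=ring((.6236,-.019),.127,.138)
ring(e[:2],e[2]+.018,e[2]+.03,.02)
i=camera_info("wrist"); P=cloud("wrist",camera("wrist")[1],i)
for r in finder.cut_out("wrist","filter_cap")[:1]:
  X=P[r["mask"]]; X=X[~np.isnan(X[:,0])]; Y=X[(abs(X[:,2]-e[2]+.005)<.004)&(np.hypot(*(X[:,:2]-e[:2]).T)<.036)]
  print(r["conf"],r["location"],len(Y),cv2.minEnclosingCircle(Y[:,:2].astype(np.float32)) if len(Y) else 0)
  if len(Y):
    A=np.c_[Y[:,:2]-e[:2],np.ones(len(Y))]; print(np.linalg.lstsq(A,Y[:,2],rcond=None)[0])
cv2.imwrite("pics/w7.png",im)
```

```text
[ 0.56024241 -0.07251334  0.23068233]
wrist (0.6236, -0.019) 787 ring 0.6236 -0.019 0.0307 z 0.1322
wrist [ 0.56024241 -0.07251334] 1226 ring 0.5652 -0.0726 0.0181 z 0.2532
0.55 [261.8, 219.2] 1813 ((0.5593942999839783, -0.07279355823993683), 0.03021887131035328)
[-0.01818858 -0.00239234  0.22503676]
```

View pics/w7.png

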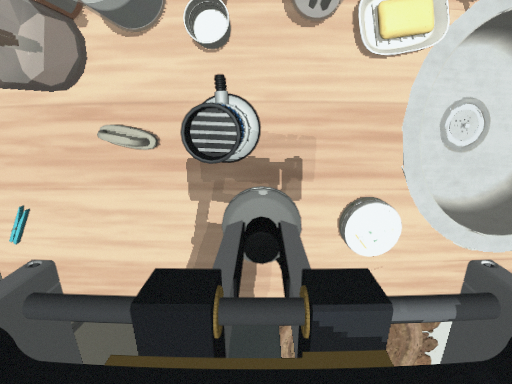

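The cap is level in the grip (262,220) and the stack top is at (212,132). Placing the cap.

Request:
{"name": "carry_out", "arguments": {
  "motion": [
    [[0.12,-0.09,0],0],
    [[0.24,-0.18,0],0],
    [[0.32,-0.263,0],0],
    [[0.32,-0.263,0.05],0],
    [[0.32,-0.263,0.13],0],
    [[0.32,-0.263,0.2],0],
    [[0.32,-0.263,0.26],0],
    [[0.32,-0.263,0.32],0],
    [[0.32,-0.263,0.36],0],
    [[0.32,-0.263,0.385],0],
    [[0.32,-0.263,0.393],0],
    [[0.32,-0.263,0.393],0]
  ]
}}

```text
time_s: 25.1
ee_pos: [0.6243, -0.0201, 0.1522]
eef_rot: [3.142, -0.0, -0.0]
force: [0.3, -0.3, -1.5]
grip_width: 0.0232
grip_force: 25.0
```

Request:
{"name": "carry_out", "arguments": {
  "motion": [
    [[0,0,0.003],0],
    [[0,0,0.004],0],
    [[0,0,0.004],0]
  ]
}}

```text
time_s: 25.4
ee_pos: [0.6243, -0.0201, 0.1515]
eef_rot: [3.142, -0.0, -0.0]
force: [-0.3, -0.4, -0.9]
grip_width: 0.0235
grip_force: 25.0
```

Request:
{"name": "carry_out", "arguments": {
  "motion": [
    [[0,0,0],0],
    [[0,0,0],0],
    [[0,0,0],0],
    [[0,0,0],0],
    [[0,0,0],0],
    [[0,0,0],0],
    [[0,0,-0.1],0],
    [[0,0,-0.25],0],
    [[0,0,-0.4],0],
    [[-0.2,0,-0.5],0],
    [[-0.4,0,-0.5],0],
    [[-0.6,0,-0.5],0]
  ],
  "hand": -1
}}

```text
time_s: 26.6
ee_pos: [0.5028, -0.02, 0.2515]
eef_rot: [3.141, -0.001, -0.0]
force: [0.1, -0.2, 0.6]
grip_width: 0.094
grip_force: 0.0
```

Run:
```python
from h import *
print(ctrl.get_obs()["ee_pos"])
im=ring((.624,-.019),.168,.18,.03)
ring((.624,-.019),.143,.15,.034)
i=camera_info("wrist"); P=cloud("wrist",camera("wrist")[1],i)
Y=P[(abs(P[...,2]-.146)<.006)&(np.hypot(P[...,0]-.624,P[...,1]+.019)<.034)]
A=np.c_[Y[:,:2]-[.624,-.019],np.ones(len(Y))]; print(len(Y),np.linalg.lstsq(A,Y[:,2],rcond=None)[0])
s,_=camera("side")
cv2.imwrite("pics/s8.png",np.hstack([cv2.resize(s[120:260,200:360],(400,350),interpolation=cv2.INTER_CUBIC),cv2.resize(im,(400,350))]))
```

```text
[ 0.50284503 -0.02003902  0.25150806]
wrist (0.624, -0.019) 586 ring 0.6234 -0.0186 0.0124 z 0.1733
wrist (0.624, -0.019) 1966 ring 0.6203 -0.019 0.031 z 0.1453
2341 [-0.00505806 -0.00183367  0.14461948]
```

View pics/s8.png

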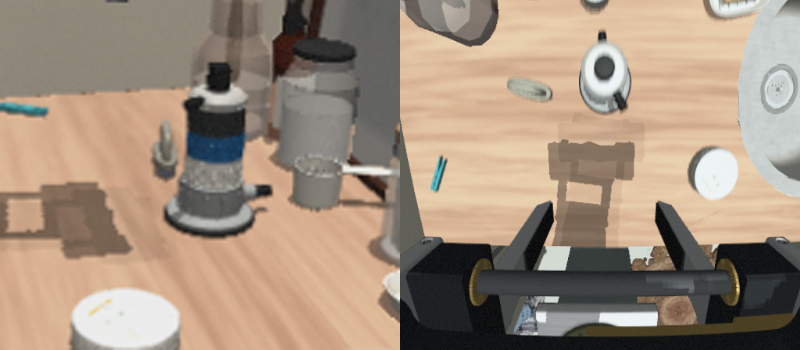

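The stack reads base, white, blue, charcoal, cap (side crop, column 215). The knob top is at 0.173 and the disc is level at 0.145, as expected. The bystanders haven't moved, and the gripper is clear.

```bash
python3 -c "
from station import ctrl; print(ctrl.hand_in())"
```

```text
the job is handed in; nothing more can be done
None
```

The lint filter is back together on its base (white, blue, charcoal, then the cap), with each part measured level and fully home; the brush, pot and peg were left alone, and the job was handed in at about 27 s.

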